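Load the note-paper roll into its sprung desk holder

ROBOT

A 6-joint arm with a two-finger parallel gripper is mounted at the origin on the work surface. World frame = base frame: x ahead of the robot, y to its left, z up, the work surface at z = 0. Lengths are in mm, angles in rad, forces in N, time in s.
With the tool pointing down it reaches from about 350 to 875 mm from the base axis. Payload 4.2 kg.
Tool frame: the origin (TCP) lies between the finger pads; the fingertips stand 14 mm ahead of it and the grasp point (between the pads) lies 5 mm behind it; z points along the fingers, y is the line along which they close (so a half turn about z gives the same grasp; the last joint's range is limited). The gripper opens to 85 mm and grips with 20 to 120 N. Pads are 22 mm wide; open, the fingers measure 114 mm over their backs; the gripper's body (76 mm by 85 mm) begins 54 mm behind the grasp point. The pads swing forward as they close: fully open they stand 13 mm farther back than shut.
Start: joints at [-0.935, 0.385, 0.008, 0, -1.194, -0.259], TCP at [229.98, -581.127, 245.312] pointing down, gripper open.
Joint ranges: [-3.14, 3.14], [-1.21, 2.06], [-1.07, 1.41], [-3.16, 2.05], [-2.99, -0.16], [-3.1, 3.1]. Speed limits (rad/s): [2.79, 2.79, 3.14, 3.14, 3.14, 3.14].

INTERFACE

Orientations are given as a unit quaternion [x, y, z, w].
In Python, from bench import * gives the robot as it stands.
- The arm moves only by the tool carry_out, never from a script. Its argument "motion" is a list of rows, each a list of 7 numbers: the turn, a rotation vector about the tool's x, y, z in rad, then the shift along the tool's x, y, z in mm, then the opening, from -1 (shut) to 1 (fully open), so that 0 is half open. A call has 1 to 5 rows; each row is the pose to reach, as a shift and turn from the pose commanded when the call began, along the tool's axes at that moment; what a row does not reach only later rows make up. A row lasts 1/8 s, in which the tool goes at most 62.5 mm and 10.7 degrees, less where a joint would pass 70% of its speed; a pose out of reach is approached as far as the arm can. A call with a gripper value outside its range is refused whole. The fingers move at their own pace and stop on an object; the grip force is fixed at half the most. Time passes only in rows, so rows that repeat a pose let the fingers close. It gives the time, the measured TCP pose, the force, the opening and the grip force at its end, in the units of the state.
- read_state(): the state, without advancing time (a new reading comes with each control period).
- get_image(name): name is "scene" or "top" or "wrist"; returns a dict with "color" (400x640x3 uint8, blue, green, red), "mtx" (3x3 intrinsics, pixels), "position" and "orientation" of the camera in the world. Camera axes: x right, y down, z forward; pixel columns grow to the right and rows downward; lengths in mm; the calibration is good to about 2 mm. A picture is of the moment at which its call begins. There is no depth.
- job_done(): hands the job in; it is judged then, once.
The state is a dict: "clock": time; "joints": joint angles; "joint_vel": joint speeds; "joint_efforts": joint torques, N m; "position": TCP position; "ee_rot": TCP orientation; "contact_force": force on the tool from outside, world axes, zero at the start; "wrist_torque": the same for the moment, N m; "gripper_width": finger opening in mm; "grasp_force": force on a finger pad.
Only numpy, scipy, OpenCV 4.12 (cv2) and the standard library are available. Lean on these libraries where they do the work, as an engineer would, in place of code of your own. Each camera call takes 0.05 s, during which the arm holds its last target. There are 200 camera calls.

TASK

Load the note-paper roll into its desk holder: push the sprung spindle, white nose first, through the roll's core until its collar is up against the roll, let go, and take the loaded roll over to the holder. Put the plunger end down into the tall slotted cheek, push the plunger in against that cheek's end wall until the nose clears the round end cup, lower the nose level with the cup and back off so that the spring pushes it fully home. Leave the spindle seated in both ends with the roll hanging on it, and do not disturb the mug, the mouse or the jar.

Things in the scene. Friction and masses are not known exactly. Their poses are not given: they have to be found in the camera images.
- spindle: Aluminium spring spindle, 200 mm long, loose, 0.1 kg, lying level. Origin on its axis at the roll-side face of its collar; +x along the axis to the white nose. Body 15 mm thick from x = 0 to 110 mm; nose 12 mm thick with a round end, to 124; collar 36 mm wide, x = -6 to 0; barrel 15 mm thick, -46 to -6; sprung plunger 10 mm thick, -46 to -76 when free.
- nose (a point): end of the spindle's nose (its fixed end), on the axis at spindle x = +124 mm
- barrel (a point): middle of the spindle's barrel, on its axis at spindle x = -26 mm: the place to grip it from above for threading, fingers closing across the axis. The spindle's centre of mass is near x = +21 mm.
- roll_place (a point): point on the spindle's axis at x = +40 mm, where the roll's centre comes when the roll is against the collar. With the spindle through it, the spindle lies 3 mm below the roll's axis when the roll is held; the roll hangs 3 mm below the spindle when that is held.
- plunger (a joint): how far the plunger is pushed into the barrel, m: 0 free, 0.026 fully in; spring about 2 N at 0 growing by 0.35 N per mm to about 11 N
- plunger_tip (a point): outer end of the plunger, on the spindle's axis (moves with the plunger)
- roll: wound roll of brown note paper, rigid, loose, 0.12 to 0.2 kg, 56 mm diameter, 80 mm wide, open core 21 mm diameter right through. Origin at its centre, x along its axis. It starts level in the cradle, axis 45 mm above the desk, and can be gripped across its 56 mm from above (the cradle stays below 30 mm there).
- cradle: low fixed wooden V cradle, 96 x 66 mm, origin under its centre on the desk, x along the roll's axis. A lip at its +x end (face at x = +42 mm, 30 mm high, below the core) stops the roll; the spindle goes in from the open -x end, moving to +x, with the roll centred in the cradle. The roll lifts straight up.
- rest: low fixed wooden rest: two forked posts (18 mm gap, 52 mm high, at x = -43 and +43 mm) on a 124 x 60 mm foot; origin under its centre on the desk, x along the spindle. The spindle starts in it with its axis 45 mm up, nose to +x, collar face at x = -51 mm, barrel and plunger overhanging, and lifts straight up.
- holder: fixed wooden holder, base 218 x 76 x 10 mm, origin under its centre on the desk; +x runs from the tall slotted cheek to the round end cup. The seated spindle's axis lies along x at z = 70 mm (68 at the nose), collar face at x = -27, nose to +x, plunger pressed in 6 mm by the fit. It must be pressed in over 16 mm for the nose to pass in front of the cup (26 mm at most).
- slot_wall (a point): where the seated plunger's tip rests on the slot's end wall (holder x = -97 mm, z = 70). The cheek is 45 mm wide, 116 mm high, x = -107 to -49; its slot, open at the top and to +x, is 25 mm wide from x = -49 back to -97, floor at z = 62.5. Plunger and barrel drop in from above; fingers on the barrel do not fit.
- cup_floor (a point): where the end of the seated nose rests on the cup's floor (holder x = +97 mm, z = 68). The steel cup is 34 mm outside with a 22 mm bore 10 mm deep centred at z = 73, mouth facing -x at x = +87, top of its rim at z = 90; the upright behind it is 94 mm high. Lowered too far, the nose dips below the bore and meets the rim.
- mug: white mug, 80 mm wide, 90 mm high, with a handle; bystander, origin under its centre
- mouse: grey computer mouse, 100 x 58 x 30 mm; bystander, origin under its centre
- jar: white jar with a steel lid, 60 mm wide, 100 mm high; bystander, origin under its centre
Mind the look-alikes: they are no part of the job. Several things have the shape of the spindle; the one meant has the colours described above. There is more than one size of the roll; the one meant has the size given above.

How it is judged (in metres and radians):
On the way, in this order (a step that is already met when the one before it is completed fails the run):
1. the spindle is through the roll, its collar within about 15 mm of the roll (distance between roll_place and roll below 0.016 m and angle between the x axis of spindle and the x axis of roll, either way round below 0.15 rad), for 0.2 s.
2. the loaded spindle's plunger is pressed in over 11 mm at the slotted cheek (value of joint plunger above 0.011 m and horizontal distance between plunger_tip and slot_wall below 0.02 m and distance between roll_place and roll below 0.045 m), for 0.1 s.
At the end, for the whole second after the job is handed in: Spindle at rest in the holder: nose end within 7 mm of its place on the cup floor, plunger tip within 10 mm of its place on the slot wall, axis within 0.08 rad of the holder's, plunger pressed in 3 to 9.5 mm; the roll at rest on it, centre within 45 mm of roll_place (distance between nose and cup_floor below 0.007 m and distance between plunger_tip and slot_wall below 0.01 m and angle between the x axis of spindle and the x axis of holder, either way round below 0.08 rad and value of joint plunger between 0.003 and 0.0095 m and distance between roll_place and roll below 0.045 m and linear speed of spindle below 0.02 m/s and linear speed of roll below 0.05 m/s); the robot touches nothing.
It fails at once if the mug, the mouse or the jar is moved more than 30 mm (distance of any of mug, mouse, jar from where it was at the start of the episode above 0.03 m).
It also fails if it takes over 58 s, if anything falls off the work surface, if the arm or the gripper's body presses on something with over 40 N, if the wrist force passes 120 N, or if a joint passes its speed limit or range.

## Working session

There is one attempt and no reset: what is moved stays moved. The work goes in short steps, Python scripts to look and compute and a tool call to move; the robot and the scene stay as the last step left them, time stands still between calls to the robot, and variables do not carry over. Pictures are saved under pics/ and viewed, at most 10 in all, crops included, and the job is handed in when it is done.

Besides the shell and the picture viewer there is one more tool, called after "Emit:" as name(argument=value, ...) on one line, values as JSON. carry_out: Moves the arm, as the interface text tells. Its arguments: {"type":"object","properties":{"motion":{"type":"array"}},"required":["motion"]}

```bash
mkdir -p pics
cat > h.py <<'E'
from bench import *
import numpy as np, cv2
from scipy.spatial.transform import Rotation as R
def snap(n,f):
    im=get_image(n); cv2.imwrite(f'pics/{f}.png',im['color']); np.savez(f'pics/{f}.npz',**im); return im
def px2w(im,u,v,z):
    d=R.from_quat(im['orientation']).apply(np.linalg.inv(im['mtx'])@[u,v,1]); p=np.array(im['position'])
    return p+d*(z-p[2])/d[2]
def w2px(im,P):
    c=R.from_quat(im['orientation']).inv().apply(np.atleast_2d(P)-np.array(im['position'])); q=(np.array(im['mtx'])@c.T).T
    return q[:,:2]/q[:,2:]
E
python3 - <<'E'
from h import *
for n in ('top','scene'):
    im=snap(n,n+'0'); print(n,im['position'],im['orientation'],im['mtx'].tolist())
s=read_state(); print(s)
E
```

```text
top [ 420.95431889  -12.20876422 1160.22275216] [ 0.71030448 -0.70264671  0.01841633 -0.0376295 ] [[404.172506980778, 0.0, 321.56610993088754], [0.0, 404.172506980778, 206.2493353399772], [0.0, 0.0, 1.0]]
scene [1010.32582945 -165.20683309  923.2392449 ] [ 0.76798663  0.57838434 -0.16073792 -0.2232295 ] [[361.251659802986, 0.0, 318.23905991216185], [0.0, 361.251659802986, 202.50290843859906], [0.0, 0.0, 1.0]]
{'clock': 0.1, 'joints': array([-9.35378768e-01,  3.85485573e-01,  6.76331082e-03, -4.33772958e-04,
       -1.19402251e+00, -2.58591160e-01]), 'joint_vel': array([ 3.41852680e-04, -1.38841858e-03,  3.99417663e-03,  3.77497269e-03,
       -7.00128020e-06, -9.91485378e-04]), 'joint_efforts': array([-8.20019159e-04, -3.93318808e+01,  1.88929743e+01,  4.19800490e+00,
       -2.56509571e-03,  6.68956623e-08]), 'position': array([ 229.80885592, -580.67954733,  244.32789063]), 'ee_rot': array([-1.87221741e-01,  9.82317174e-01,  9.65646447e-04, -2.39336600e-04]), 'contact_force': array([ 0.02732171, -0.46394669,  0.32074215]), 'wrist_torque': array([-0.00297381, -0.07940326,  0.05833537]), 'grasp_force': 0.0, 'gripper_width': 85.62060088495993}
```

View pics/top0.png

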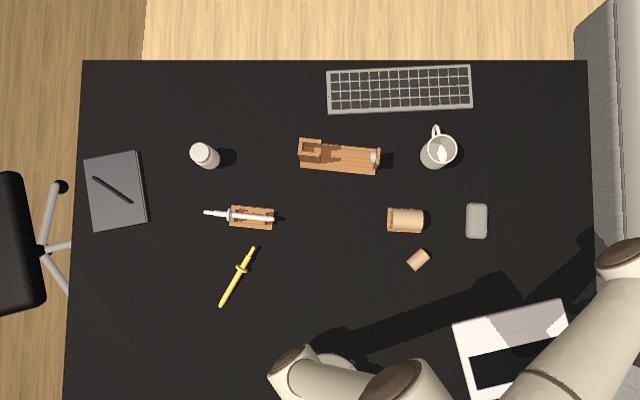

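View pics/scene0.png

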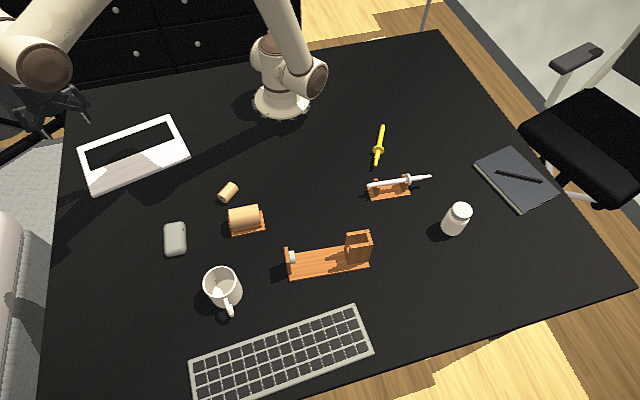

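Run:
```python
from h import *
t=cv2.imread('pics/top0.png')
def c(x,y,w,h,s): return cv2.resize(t[y:y+h,x:x+w],None,fx=s,fy=s,interpolation=cv2.INTER_CUBIC)
a=np.vstack([np.hstack([c(195,195,100,37,4),c(375,195,100,37,4)]),c(285,130,100,55,8)])if 0 else np.vstack([c(195,192,90,40,8)[:, :720],c(375,200,90,35,8)])
cv2.imwrite('pics/c1.png',a)
cv2.imwrite('pics/c2.png',c(290,130,98,50,8))
```

```text
(no output)
```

View pics/c1.png

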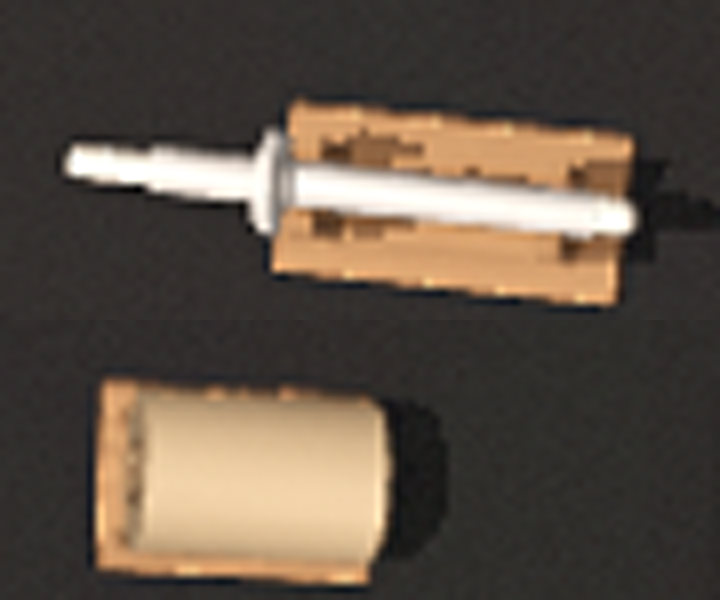

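View pics/c2.png

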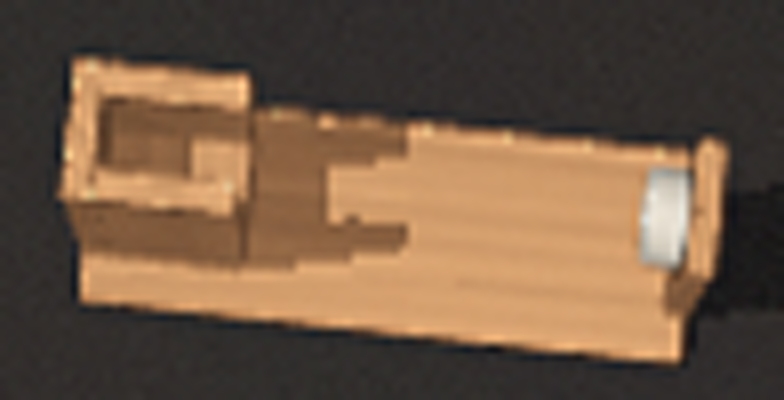

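Run:
```python
from h import *
from scipy.optimize import least_squares
im=dict(np.load('pics/top0.npz'))
c=lambda x0,y0:(lambda u,v:(x0+u/8-.44,y0+v/8-.44))
def fit(name,pts,pix,x0):
    pts=np.array(pts,float);pix=np.array(pix)
    def w(p): 
        cs,sn=np.cos(p[2]),np.sin(p[2]); return np.c_[p[0]+cs*pts[:,0]-sn*pts[:,1],p[1]+sn*pts[:,0]+cs*pts[:,1],pts[:,2]]
    r=least_squares(lambda p:(w2px(im,w(p))-pix).ravel(),x0,loss='soft_l1'); print(name,r.x.round(3),'res px',np.abs(r.fun).round(1))
    return r.x
h=c(290,130)
fit('holder',[(-107,22.5,116),(-49,22.5,116),(-49,-22.5,116),(-107,-22.5,116),(-109,-38,10),(109,-38,10)],
 [h(72,58),h(250,74),h(242,212),h(63,196),h(80,303),h(682,362)],[550,-20,-1.6])
a=c(195,192)
fit('spindle',[(124,0,45),(-76,0,45),(-6,18,45),(-6,-18,45)],[a(637,217),a(64,160),a(266,130),a(258,235)],[400,200,-1.6])
fit('rest',[(-62,30,6),(62,30,6),(62,-30,6),(-62,-30,6)],[a(290,100),a(632,135),a(615,303),a(272,270)],[400,150,-1.6])
b=c(375,160) # second crop starts 320 rows down at y=200
fit('roll(sil top)',[(-40,0,45),(40,0,45)],[b(388,482),b(143,474)],[420,-200,1.5])
for z in(6,30): fit('cradle z%d'%z,[(48,-33,z),(48,33,z),(-48,33,z)],[b(103,380),b(97,570),b(368,583)],[420,-200,1.5])
for n,u,v,z in(('mug',439,152,45),('jar',205,156,50),('mouse',477,221,15)): print(n,px2w(im,u,v,z).round())
```

```text
holder [653.213 -26.724  -1.664] res px [0.6 0.4 0.3 0.5 0.5 0.1 0.1 0.1 0.3 0.6 0.  0.4]
spindle [484.089 274.292  80.025] res px [0.4 0.  0.1 0.3 0.4 0.  0.1 0.3]
rest [480.15  222.034  -1.657] res px [0.1 0.3 0.  0.  0.1 0.1 0.  0.2]
roll(sil top) [ 475.747 -218.485    1.548] res px [0.7 0.  0.7 0. ]
cradle z6 [ 476.046 -215.117    1.529] res px [0.1 0.4 0.1 0.3 0.  0.1]
cradle z30 [ 475.139 -211.261    1.529] res px [0.1 0.  0.3 0.1 0.5 0.1]
mug [ 664. -306.   45.]
jar [647. 347.  50.]
mouse [ 475. -417.   15.]
```

```bash
cat >> h.py <<'E'
def toolyaw(s):  # world angle of tool y, rad
    y=R.from_quat(s['ee_rot']).apply([0,1,0]); return np.arctan2(y[1],y[0])
def plan(wps,step=240,ang=0.85):
    """wps: (x,y,z,tool-y angle deg); prints turn-z and tool shift of each call, tool kept vertical"""
    s=read_state(); p=np.array(s['position']); a=toolyaw(s)
    z=R.from_quat(s['ee_rot']).apply([0,0,1]); print('t',s['clock'],'p',p.round(1),'yaw',np.degrees(a).round(2),'z',z.round(3),'F',s['contact_force'].round(1),'w',round(s['gripper_width'],1))
    for x,y,zz,d in wps:
        q=np.array([x,y,zz],float); da=np.radians(d)-a
        n=int(max(np.ceil(np.linalg.norm(q-p)/step),np.ceil(abs(da)/ang),1))
        for i in range(n):
            D=(q-p)/n; Y=np.array([np.cos(a),np.sin(a),0]); X=np.array([-Y[1],Y[0],0])*-1*-1
            X=np.cross(Y,[0,0,-1]); print('  turn z %.3f shift %.1f %.1f %.1f'%(-da/n,(D)@X,(D)@Y,-D[2])) if i==0 else None
            if i>0: print('  turn z %.3f shift %.1f %.1f %.1f'%(-da/n,D0@X,D0@Y,-D0[2]))
            else: D0=D
            a+=da/n
        p=q
E
python3 - <<'E'
import re
s=open('h.py').read()
i=s.index('        for i in range(n):')
s=s[:i]+'''        D=(q-p)/n
        for i in range(n):
            Y=np.array([np.cos(a),np.sin(a),0]); X=np.cross(Y,[0,0,-1])
            print('  turn z %.3f shift %.1f %.1f %.1f'%(-da/n,D@X,D@Y,-D[2])); a+=da/n
        p=q
'''
open('h.py','w').write(s)
E
python3 -c "
from h import *
plan([(520,-150,240,140),(440,299.4,190,175.1)])"
```

```text
t 0.1 p [ 229.8 -580.7  244.3] yaw 111.58 z [-0.001  0.002 -1.   ] F [ 0.  -0.5  0.3] w 85.6
  turn z -0.165 shift -142.8 97.9 1.4
  turn z -0.165 shift -156.9 73.1 1.4
  turn z -0.165 shift -166.8 46.3 1.4
  turn z -0.306 shift -146.4 175.1 25.0
  turn z -0.306 shift -192.4 122.8 25.0
```

Emit:
carry_out(motion=[[0, 0, -0.165, -143, 98, 1, 1], [0, 0, -0.165, -143, 98, 1, 1], [0, 0, -0.165, -143, 98, 1, 1], [0, 0, -0.165, -143, 98, 1, 1]])

```text
clock: 0.6
position: [328.2, -435.0, 244.3]
ee_rot: [-0.27, 0.963, 0.0, 0.0]
contact_force: [0.5, -0.8, 0.3]
gripper_width: 85.7
grasp_force: 0.0
```

Emit:
carry_out(motion=[[0, 0, -0.165, -157, 73, 1, 1], [0, 0, -0.165, -157, 73, 1, 1], [0, 0, -0.165, -157, 73, 1, 1], [0, 0, -0.165, -157, 73, 1, 1], [0, 0, -0.165, -157, 73, 1, 1]])

```text
clock: 1.23
position: [423.4, -294.4, 243.0]
ee_rot: [-0.346, 0.938, 0.0, -0.0]
contact_force: [-0.6, -1.1, -1.0]
gripper_width: 85.3
grasp_force: 0.0
```

```bash
python3 -c "
from h import *
im=snap('wrist','w1');print(im['position'],R.from_quat(im['orientation']).as_matrix().round(2).tolist(),im['mtx'].tolist())
plan([(520,-150,240,140),(440,299.4,190,175.1)])"
```

```text
[ 369.21935749 -342.02184832  372.5183518 ] [[-0.65, 0.73, 0.21], [0.76, 0.62, 0.18], [0.0, 0.28, -0.96]] [[317.2185253218286, 0.0, 321.5322459190334], [0.0, 317.2185253218286, 205.0752913918091], [0.0, 0.0, 1.0]]
t 1.275 p [ 423.2 -294.7  243.1] yaw 130.42 z [-0.001  0.    -1.   ] F [ 0.4 -0.5 -0.1] w 85.4
  turn z -0.167 shift -167.6 47.4 3.1
  turn z -0.306 shift -146.4 175.1 25.0
  turn z -0.306 shift -192.4 122.8 25.0
```

View pics/w1.png

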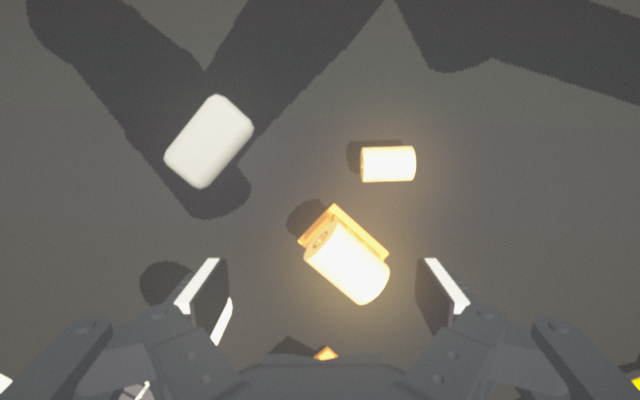

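Run:
```python
from h import *
im=dict(np.load('pics/w1.npz')); g=im['color']
g=(255*(g/255.)**1.8).astype(np.uint8)
g=cv2.resize(g[190:320,280:410],None,fx=4.6,fy=4.6,interpolation=cv2.INTER_CUBIC)
o=g.copy()
y=1.529;c,s=np.cos(y),np.sin(y)
for sg,col in((1,(0,0,255)),(-1,(255,0,0))):
    P=np.array([(48*sg,-33,30),(48*sg,33,30),(42*sg,33,30),(42*sg,-33,30)]);W=np.c_[476+c*P[:,0]-s*P[:,1],-215+s*P[:,0]+c*P[:,1],P[:,2]]
    q=((w2px(im,W)-[280,190])*4.6).astype(int); cv2.polylines(o,[q],True,col,1)
cv2.imwrite('pics/c3.png',np.vstack([g[:298],o[:298]]) if 0 else cv2.resize(np.hstack([g,o]),(800,400)))
```

```text
(no output)
```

View pics/c3.png

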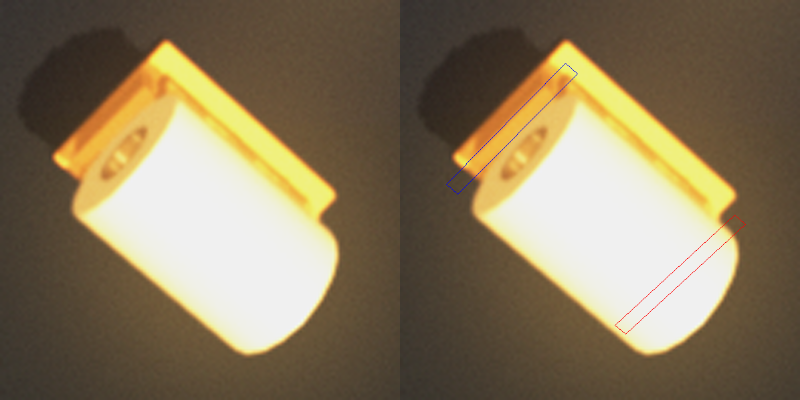

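Emit:
carry_out(motion=[[0, 0, -0.167, -168, 47, 3, 1], [0, 0, -0.167, -168, 47, 3, 1], [0, 0, -0.167, -168, 47, 3, 1]])

```text
clock: 1.65
position: [521.5, -149.0, 240.2]
ee_rot: [-0.422, 0.907, -0.0, -0.0]
contact_force: [0.5, 1.3, -0.3]
gripper_width: 85.3
grasp_force: 0.0
```

Emit:
carry_out(motion=[[0, 0, -0.306, -146, 175, 25, 1], [0, 0, -0.306, -146, 175, 25, 1], [0, 0, -0.306, -146, 175, 25, 1], [0, 0, -0.306, -146, 175, 25, 1]])

```text
clock: 2.15
position: [480.1, 75.9, 215.1]
ee_rot: [-0.556, 0.831, -0.0, -0.0]
contact_force: [1.4, -0.6, 0.2]
gripper_width: 85.5
grasp_force: 0.0
```

Emit:
carry_out(motion=[[0, 0, -0.306, -192, 123, 25, 1], [0, 0, -0.306, -192, 123, 25, 1], [0, 0, -0.306, -192, 123, 25, 1], [0, 0, -0.306, -192, 123, 25, 1], [0, 0, -0.306, -192, 123, 25, 1]])

```text
clock: 2.78
position: [440.3, 300.8, 189.5]
ee_rot: [-0.677, 0.736, -0.0, -0.0]
contact_force: [0.5, -0.7, -0.2]
gripper_width: 85.7
grasp_force: 0.0
```

```bash
python3 -c "
from h import *
im=snap('wrist','w2')
plan([(486.5,299.4,40,175.1)])"
```

```text
t 2.825 p [440.3 299.3 189.7] yaw 175.12 z [-0.001 -0.001 -1.   ] F [ 0.3 -1.  -0.6] w 85.0
  turn z 0.000 shift -4.0 -46.0 149.7
```

View pics/w2.png

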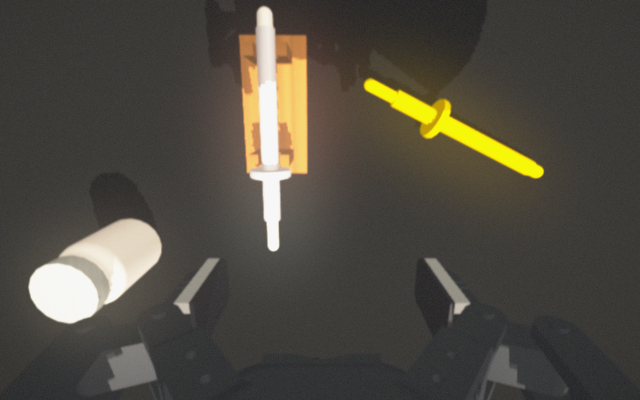

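```bash
python3 -c "
from h import *
im=dict(np.load('pics/w2.npz'))
for n,u,v in (('nose',264,8),('collar',271,174),('tip',274,250),('barrel',272,205)): print(n,px2w(im,u,v,45).round(1))
"
```

```text
nose [471.7 149.1  45. ]
collar [482.6 276.6  45. ]
tip [489.  348.7  45. ]
barrel [485.3 304.8  45. ]
```

Emit:
carry_out(motion=[[0, 0, 0, -4, -45, 60, 1], [0, 0, 0, -4, -45, 90, 1], [0, 0, 0, -4, -45, 150, 1], [0, 0, 0, -4, -45, 150, 0]])

```text
clock: 3.32
position: [483.4, 295.1, 36.1]
ee_rot: [-0.675, 0.738, -0.0, -0.006]
contact_force: [-0.4, -0.8, -0.2]
gripper_width: 69.8
grasp_force: 0.0
```

Emit:
carry_out(motion=[[0, 0, 0, 0, 0, 0, -0.3], [0, 0, 0, 0, 0, 0, -1], [0, 0, 0, 0, 0, 0, -1], [0, 0, 0, 0, 0, 0, -1]])

```text
clock: 3.82
position: [485.9, 300.7, 42.2]
ee_rot: [-0.677, 0.736, -0.0, 0.002]
contact_force: [-0.8, 0.1, 4.9]
gripper_width: 13.0
grasp_force: 58.4
```

```bash
python3 -c "
from h import *
s=read_state();print(s['position'],s['gripper_width'],s['grasp_force'],s['contact_force'])
im=snap('wrist','w3')
"
```

```text
[485.92804996 300.65508188  42.2057346 ] 12.97051663774942 58.402297496795654 [-0.83057988  0.05264568  4.91594057]
```

View pics/w3.png

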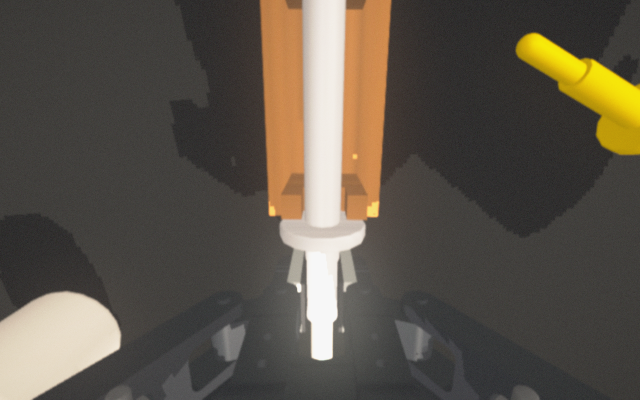

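Emit:
carry_out(motion=[[0, 0, 0, 0, 0, -50, -1], [0, 0, 0, 0, 0, -110, -1], [0, 0, 0, 0, 0, -160, -1]])

```text
clock: 4.25
position: [484.9, 299.8, 202.2]
ee_rot: [-0.676, 0.736, 0.0, 0.0]
contact_force: [1.2, 0.6, -1.4]
gripper_width: 12.7
grasp_force: 59.2
```

```bash
python3 -c "
from h import *
im=snap('wrist','w4');snap('scene','s4');snap('top','t4')
g=im['color'].astype(int)
plan([(510,40,200,90),(468,-426,190,-2.35)])"
```

```text
t 4.4 p [485.9 300.9 203.4] yaw 175.14 z [ 0.004  0.005 -1.   ] F [-0.7  0.9 -1.7] w 12.7
  turn z 0.743 shift 129.0 -23.1 1.7
  turn z 0.743 shift 79.4 -104.2 1.7
  turn z 0.806 shift 21.0 -233.0 5.0
  turn z 0.806 shift -153.6 -176.5 5.0
```

View pics/w4.png

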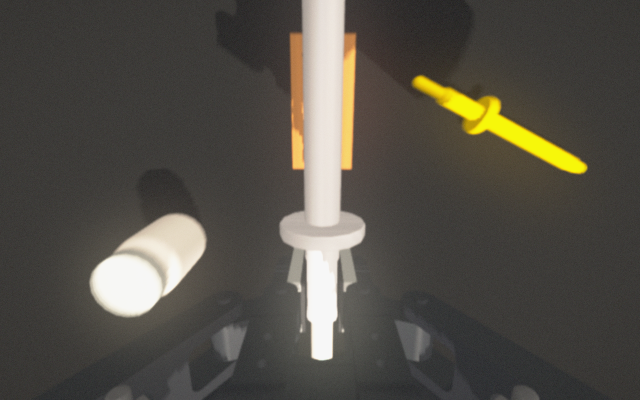

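Emit:
carry_out(motion=[[0, 0, 0.743, 129, -23, 2, -1], [0, 0, 0.743, 129, -23, 2, -1], [0, 0, 0.743, 129, -23, 2, -1], [0, 0, 0.743, 129, -23, 2, -1], [0, 0, 0.743, 129, -23, 2, -1]])

```text
clock: 5.03
position: [496.2, 168.7, 196.6]
ee_rot: [-0.364, 0.932, -0.0, -0.002]
contact_force: [0.8, 0.2, -2.0]
gripper_width: 12.9
grasp_force: 59.3
```

Emit:
carry_out(motion=[[0, 0, 0.743, 79, -104, 2, -1], [0, 0, 0.743, 79, -104, 2, -1], [0, 0, 0.743, 79, -104, 2, -1], [0, 0, 0.743, 79, -104, 2, -1], [0, 0, 0.743, 79, -104, 2, -1]])

```text
clock: 5.65
position: [508.8, 39.2, 195.4]
ee_rot: [-0.002, 1.0, -0.0, -0.001]
contact_force: [0.6, 0.1, -1.6]
gripper_width: 12.6
grasp_force: 59.4
```

Emit:
carry_out(motion=[[0, 0, 0.806, 21, -233, 5, -1], [0, 0, 0.806, 21, -233, 5, -1], [0, 0, 0.806, 21, -233, 5, -1], [0, 0, 0.806, 21, -233, 5, -1], [0, 0, 0.806, 21, -233, 5, -1]])

```text
clock: 6.28
position: [487.4, -196.0, 190.4]
ee_rot: [0.393, 0.92, -0.0, -0.001]
contact_force: [0.3, 0.8, -1.6]
gripper_width: 12.7
grasp_force: 59.4
```

Emit:
carry_out(motion=[[0, 0, 0.806, -154, -177, 5, -1], [0, 0, 0.806, -154, -177, 5, -1], [0, 0, 0.806, -154, -177, 5, -1], [0, 0, 0.806, -154, -177, 5, -1], [0, 0, 0.806, -154, -177, 5, -1]])

```text
clock: 6.9
position: [466.3, -429.9, 184.5]
ee_rot: [0.722, 0.692, -0.0, -0.001]
contact_force: [-0.1, 0.5, -1.2]
gripper_width: 13.1
grasp_force: 59.4
```

Run:
```python
from h import *
im=snap('wrist','w5');t=snap('top','t5')
plan([(468,-426,190,-2.35)]); print(read_state()['joints'].round(2))
# predicted roll/cradle features in wrist image
y=1.529;c,s=np.cos(y),np.sin(y)
P=np.array([(-40,0,45),(40,0,73),(-40,0,73)]);W=np.c_[476+c*P[:,0]-s*P[:,1],-216+s*P[:,0]+c*P[:,1],P[:,2]]
print(w2px(im,W).round(1), w2px(t,W).round(1))
```

```text
t 7.0 p [ 466.7 -427.6  184.9] yaw -2.18 z [-0.002  0.001 -1.   ] F [ 0.2  0.  -0.9] w 13.1
  turn z 0.003 shift 1.7 1.2 -5.1
[-0.49  0.44 -0.05 -0.   -1.07 -2.69]
[[ 323.   -37.3]
 [ 323.4 -225.6]
 [ 323.1  -57.1]] [[421.5 220. ]
 [393.7 217.9]
 [423.8 219.5]]
```

Run:
```python
from h import *
w1=dict(np.load('pics/w1.npz')); t=dict(np.load('pics/t5.npz')); t0=dict(np.load('pics/top0.npz'))
print('core end via w1',px2w(w1,320.6,239.4,45).round(1))
# wrist w1 roll silhouette: bright blob
g=w1['color'].astype(int); 
# top0 roll: brown segmentation excluding cradle (brighter)
a=t0['color'].astype(int); roi=a[200:240,380:430]
for col in (395,400,405,410,415): print(col,a[204:236,col].tolist()[::1][0:0], [int(v) for v in a[206:236,col,0]])
b=t['color'].astype(int)
m=(b.min(2)>150); m[:, :380]=0; m[:,520:]=0; m[:180]=0;m[260:]=0
ys,xs=np.nonzero(m); print(len(xs),xs.min(),xs.max(),ys.min(),ys.max())
for x in range(xs.min(),xs.max()+1,4):
    k=ys[xs==x]; print(x,k.min() if len(k) else None,k.max() if len(k) else None,end='; ')
```

```text
core end via w1 [ 472.7 -254.2   45. ]
395 [] [41, 41, 60, 97, 112, 124, 133, 142, 148, 154, 158, 164, 165, 168, 171, 168, 166, 163, 158, 152, 146, 131, 119, 98, 101, 80, 39, 44, 44, 45]
400 [] [44, 41, 46, 81, 106, 122, 129, 139, 146, 151, 157, 163, 163, 168, 170, 170, 167, 166, 161, 154, 146, 139, 125, 102, 108, 102, 41, 43, 44, 45]
405 [] [43, 43, 53, 81, 104, 116, 124, 135, 143, 147, 154, 159, 164, 166, 169, 170, 169, 167, 163, 156, 149, 140, 130, 109, 107, 103, 48, 43, 46, 46]
410 [] [45, 40, 57, 90, 97, 111, 121, 132, 142, 146, 152, 156, 162, 165, 169, 169, 170, 170, 166, 160, 151, 145, 134, 120, 104, 106, 61, 40, 42, 42]
415 [] [43, 41, 42, 50, 86, 106, 118, 127, 137, 145, 149, 154, 159, 165, 167, 170, 170, 169, 168, 162, 154, 148, 139, 125, 105, 105, 83, 38, 42, 43]
4308 393 519 180 259
393 222 223; 397 217 223; 401 218 224; 405 217 224; 409 218 224; 413 219 225; 417 219 259; 421 219 259; 425 253 256; 429 None None; 433 None None; 437 None None; 441 257 259; 445 216 259; 449 216 259; 453 229 259; 457 219 259; 461 206 259; 465 197 259; 469 186 259; 473 180 259; 477 180 259; 481 180 259; 485 180 259; 489 180 259; 493 180 259; 497 180 257; 501 180 234; 505 180 219; 509 180 222; 513 180 222; 517 180 206;
```

Emit:
carry_out(motion=[[0, -0.1, 0, 1, 0, 50, -1], [0, -0.1, 0, 1, 0, 100, -1], [0, -0.1, 0, 1, 0, 124, -1], [0, -0.1, 0, 1, 0, 124, -1], [0, -0.1, 0, 1, 0, 124, -1]])

```text
clock: 7.62
position: [468.4, -426.4, 63.6]
ee_rot: [0.72, 0.693, -0.036, 0.036]
contact_force: [-0.2, -0.3, -0.6]
gripper_width: 12.9
grasp_force: 59.4
```

Run:
```python
from h import *
s=read_state();print(s['position'],R.from_quat(s['ee_rot']).as_matrix().round(3).tolist(),s['contact_force'],s['wrist_torque'])
p=s['position'];M=R.from_quat(s['ee_rot']).as_matrix(); n=p+M@[151,0,-2.8]; print('nose',n)
im=snap('scene','s6'); print(w2px(im,[n,p+M@[27,0,-2.8],[473.6,-256,45]]).round(1))
x,y=w2px(im,[n])[0].astype(int)
cv2.imwrite('pics/c6.png',cv2.resize(im['color'][y-45:y+35,x-60:x+60],None,fx=6,fy=6,interpolation=cv2.INTER_CUBIC)); print(x,y)
```

```text
[ 468.41927515 -426.40423407   63.63902023] [[0.038, 0.999, -0.002], [0.994, -0.038, -0.101], [-0.101, 0.002, -0.995]] [-0.15942568 -0.27325724 -0.62465571] [ 0.09891641 -0.0325473   0.0378831 ]
nose [ 474.19740655 -276.0053921    51.1633827 ]
[[221.5 220.3]
 [174.1 227.6]
 [229.2 219.5]]
221 220
```

Emit:
carry_out(motion=[[0, 0, 0, 5, -1.5, 2.7, -1], [0, 0, 0, 15, -1.5, 2.7, -1], [0, 0, 0, 25, -1.5, 2.7, -1], [0, 0, 0, 30, -1.5, 2.7, -1]])

```text
clock: 8.18
position: [466.9, -395.8, 56.8]
ee_rot: [0.72, 0.692, -0.036, 0.035]
contact_force: [0.5, 0.9, -1.0]
gripper_width: 12.5
grasp_force: 59.4
```

```bash
cat >> h.py <<'E'
def rep(l=151,up=2.8):
    s=read_state(); p=s['position'];M=R.from_quat(s['ee_rot']).as_matrix()
    print('t',round(s['clock'],2),'tcp',p.round(1),'nose',(p+M@[l,0,-up]).round(1),'X',M[:,0].round(3),'yaw',np.degrees(toolyaw(s)).round(2),'F',s['contact_force'].round(1),'T',s['wrist_torque'].round(2),'w',round(s['gripper_width'],1),'g',s['grasp_force'].round(1))
E
python3 -c "
from h import *
rep(); t=snap('top','t7')"
```

```text
Traceback (most recent call last):
  File "h.py", line 28, in rep
    print('t',round(s['clock'],2),'tcp',p.round(1),'nose',(p+M@[l,0,-up]).round(1),'X',M[:,0].round(3),'yaw',np.degrees(toolyaw(s)).round(2),'F',s['contact_force'].round(1),'T',s['wrist_torque'].round(2),'w',round(s['gripper_width'],1),'g',s['grasp_force'].round(1))
                                                                                                                                                                                                                                                ^^^^^^^^^^^^^^^^^^^^^^
AttributeError: 'float' object has no attribute 'round'
```

Emit:
carry_out(motion=[[0, 0, 0, 8, 0, 0, -1], [0, 0, 0, 16, 0, 0, -1], [0, 0, 0, 25, 0, 0, -1], [0, 0, 0, 25, 0, 0, -1]])

```text
clock: 8.68
position: [467.9, -371.2, 54.0]
ee_rot: [0.72, 0.692, -0.036, 0.034]
contact_force: [0.1, -0.1, -0.4]
gripper_width: 13.2
grasp_force: 59.4
```

```bash
sed -i "s/s\['grasp_force'\].round(1)/s['grasp_force']/" h.py; python3 -c "
from h import *
rep(); t=snap('top','t7')"
```

```text
t 8.68 tcp [ 467.9 -371.2   54. ] nose [ 474.  -220.8   41.8] X [ 0.04   0.994 -0.1  ] yaw -2.32 F [ 0.1 -0.1 -0.4] T [ 0.15  0.04 -0.01] w 13.2 g 59.425145387649536
```

Emit:
carry_out(motion=[[0, 0.033, 0, 0.4, 0.3, 3.9, -1], [0, 0.066, 0, 0.8, 0.6, 7.8, -1], [0, 0.1, 0, 1.2, 0.8, 11.7, -1], [0, 0.1, 0, 1.2, 0.8, 11.7, -1]])

```text
clock: 9.22
position: [468.8, -372.7, 42.2]
ee_rot: [0.722, 0.692, -0.0, 0.0]
contact_force: [-0.3, 0.2, -1.5]
gripper_width: 12.9
grasp_force: 59.4
```

```bash
python3 -c "
from h import *
rep()"
```

```text
t 9.22 tcp [ 468.8 -372.7   42.2] nose [ 475.3 -221.9   44.9] X [ 0.043  0.999 -0.   ] yaw -2.45 F [-0.3  0.2 -1.5] T [-0.08 -0.02 -0.01] w 12.9 g 59.42444086074829
```

Emit:
carry_out(motion=[[0, 0, 0, 20, 0, 0, -1], [0, 0, 0, 40, 0, 0, -1], [0, 0, 0, 60, 0, 0, -1], [0, 0, 0, 80, 0, 0, -1], [0, 0, 0, 80, 0, 0, -1]])

```text
clock: 9.85
position: [472.4, -290.5, 42.9]
ee_rot: [0.721, 0.693, 0.0, 0.0]
contact_force: [-0.7, 0.6, -0.8]
gripper_width: 13.0
grasp_force: 59.4
```

Emit:
carry_out(motion=[[0, 0, 0, 3, 0, 0, -1], [0, 0, 0, 5, 0, 0, -1], [0, 0, 0, 7, 0, 0, -1], [0, 0, 0, 7, 0, 0, -1]])

```text
clock: 10.35
position: [472.5, -289.3, 43.6]
ee_rot: [0.721, 0.693, -0.001, 0.002]
contact_force: [-3.6, -19.0, 0.6]
gripper_width: 13.1
grasp_force: 59.6
```

```bash
python3 -c "
from h import *
rep()"
```

```text
t 10.35 tcp [ 472.5 -289.3   43.6] nose [ 478.6 -138.4   45.6] X [ 0.04   0.999 -0.005] yaw -2.32 F [ -3.6 -19.    0.6] T [-5.82  1.07  0.05] w 13.1 g 59.601446986198425
```

```bash
python3 -c "
from h import *
im=snap('wrist','w8'); g=im['color'].astype(int)
for u in (322,300,348):
    print(u,[(v,*map(int,g[v,u])) for v in range(60,260,8)])
rep()"
```

```text
322 [(60, 156, 227, 246), (68, 157, 228, 246), (76, 157, 228, 246), (84, 156, 228, 246), (92, 156, 229, 246), (100, 154, 227, 246), (108, 153, 227, 246), (116, 153, 226, 246), (124, 152, 225, 246), (132, 153, 226, 246), (140, 152, 224, 246), (148, 155, 226, 246), (156, 150, 224, 246), (164, 152, 225, 246), (172, 148, 223, 246), (180, 150, 224, 245), (188, 148, 223, 245), (196, 147, 222, 245), (204, 146, 220, 245), (212, 109, 165, 212), (220, 94, 140, 179), (228, 118, 128, 144), (236, 158, 169, 182), (244, 173, 184, 197), (252, 171, 182, 194)]
300 [(60, 155, 227, 246), (68, 156, 228, 246), (76, 156, 228, 246), (84, 156, 228, 246), (92, 157, 228, 246), (100, 155, 228, 246), (108, 156, 229, 246), (116, 156, 229, 246), (124, 155, 228, 246), (132, 155, 228, 246), (140, 152, 228, 246), (148, 152, 228, 246), (156, 154, 228, 246), (164, 153, 227, 246), (172, 154, 227, 246), (180, 152, 226, 246), (188, 153, 226, 246), (196, 152, 226, 246), (204, 149, 224, 246), (212, 148, 224, 246), (220, 134, 206, 240), (228, 146, 155, 172), (236, 182, 192, 207), (244, 181, 192, 208), (252, 102, 111, 119)]
348 [(60, 140, 213, 242), (68, 138, 211, 242), (76, 138, 212, 242), (84, 134, 208, 242), (92, 137, 208, 241), (100, 136, 210, 242), (108, 133, 207, 241), (116, 131, 207, 241), (124, 137, 211, 242), (132, 135, 209, 241), (140, 136, 208, 241), (148, 131, 206, 240), (156, 136, 208, 241), (164, 132, 207, 240), (172, 131, 204, 240), (180, 130, 204, 240), (188, 132, 205, 239), (196, 130, 204, 238), (204, 88, 129, 167), (212, 87, 129, 165), (220, 87, 130, 163), (228, 115, 121, 133), (236, 145, 154, 166), (244, 138, 148, 157), (252, 98, 108, 113)]
t 10.4 tcp [ 472.5 -289.3   43.6] nose [ 478.7 -138.4   45.6] X [ 0.04   0.999 -0.005] yaw -2.32 F [ -4.  -19.7   0.2] T [-5.76  1.05  0.11] w 13.0 g 59.61239218711853
```

Emit:
carry_out(motion=[[0, 0, 0, -3, 0, 0, -1], [0, 0, 0, -5, 0, 0, -1], [0, 0, 0, -5, 0, 0, -0.5], [0, 0, 0, -5, 0, 0, 0], [0, 0, 0, -5, 0, 0, 0]])

```text
clock: 11.02
position: [472.2, -289.6, 42.4]
ee_rot: [0.721, 0.692, 0.0, -0.0]
contact_force: [-0.4, 1.3, -0.6]
gripper_width: 42.8
grasp_force: 0.0
```

```bash
python3 -c "
from h import *
for f in ('w4','w8'):
    g=np.load('pics/%s.npz'%f)['color'].astype(int)
    for u in (300,348): print(f,u,[(v,int(g[v,u,0]),int(g[v,u,2])) for v in range(204,262,3)])
rep()"
```

```text
w4 300 [(204, 69, 80), (207, 72, 82), (210, 89, 100), (213, 163, 182), (216, 168, 188), (219, 169, 187), (222, 168, 188), (225, 163, 182), (228, 167, 189), (231, 170, 191), (234, 182, 201), (237, 192, 214), (240, 192, 213), (243, 192, 214), (246, 195, 215), (249, 155, 175), (252, 145, 163), (255, 145, 161), (258, 145, 162), (261, 146, 162)]
w4 348 [(204, 73, 82), (207, 72, 82), (210, 75, 84), (213, 151, 169), (216, 166, 188), (219, 168, 187), (222, 169, 191), (225, 168, 186), (228, 166, 186), (231, 169, 191), (234, 206, 223), (237, 224, 237), (240, 223, 236), (243, 220, 236), (246, 215, 230), (249, 156, 173), (252, 143, 159), (255, 147, 165), (258, 147, 163), (261, 146, 163)]
w8 300 [(204, 149, 246), (207, 148, 246), (210, 148, 246), (213, 148, 246), (216, 153, 246), (219, 148, 245), (222, 113, 218), (225, 112, 205), (228, 146, 172), (231, 168, 193), (234, 155, 179), (237, 177, 204), (240, 178, 205), (243, 179, 205), (246, 174, 199), (249, 105, 123), (252, 102, 119), (255, 101, 118), (258, 102, 117), (261, 98, 113)]
w8 348 [(204, 88, 167), (207, 87, 166), (210, 85, 164), (213, 87, 165), (216, 87, 162), (219, 87, 164), (222, 86, 162), (225, 105, 146), (228, 115, 133), (231, 119, 140), (234, 144, 166), (237, 146, 168), (240, 142, 163), (243, 137, 158), (246, 126, 145), (249, 101, 117), (252, 98, 113), (255, 99, 113), (258, 98, 114), (261, 101, 115)]
t 11.03 tcp [ 472.2 -289.6   42.4] nose [ 478.4 -138.7   45.2] X [0.041 0.999 0.   ] yaw -2.35 F [-0.4  1.3 -0.6] T [0.01 0.01 0.08] w 42.8 g 0.0
```

Emit:
carry_out(motion=[[0, 0, 0, 0, 0, 0, 1], [0, 0, 0, 0, 0, -60, 1], [0, 0, 0, 0, 0, -100, 1], [0, 0, 0, 40, 0, -110, 1], [0, 0, 0, 72, 0, -110, 1]])

```text
clock: 11.65
position: [475.6, -217.2, 153.8]
ee_rot: [0.722, 0.692, 0.001, 0.001]
contact_force: [0.1, 0.4, -0.2]
gripper_width: 85.3
grasp_force: 0.0
```

```bash
python3 -c "
from h import *
im=snap('wrist','w9'); g=im['color'].astype(int)
rep()
# roll in wrist: strong red-blue difference
m=((g[:,:,2]-g[:,:,0])>60).astype(np.uint8); n,l,st,c=cv2.connectedComponentsWithStats(m); 
for i in np.argsort(-st[1:,4])[:4]+1: print(st[i],c[i].round(1))
print(w2px(im,[(475.2,-217.2,73),(476.8,-182,73),(473.5,-262,63)]).round(1))
for u in (300,310,320,330): print(u,[(v,int(g[v,u,0]),int(g[v,u,2])) for v in range(240,400,6)])
"
```

```text
t 11.7 tcp [ 475.  -214.7  153.2] nose [481.  -63.8 156.2] X [0.04  0.999 0.001] yaw -2.28 F [-0.7  2.1 -0.3] T [0.24 0.21 0.02] w 85.5 g 0.0
[  471     0   169    89 10003] [539.5  46.3]
[ 281  130   78  133 9007] [319.3 195.5]
[ 158  200   76   68 2934] [194.7 234.5]
[[320.3 217.3]
 [320.5 167.2]
 [320.5 268.4]]
300 [(240, 118, 220), (246, 118, 220), (252, 118, 218), (258, 136, 215), (264, 138, 169), (270, 51, 72), (276, 45, 65), (282, 46, 61), (288, 41, 54), (294, 48, 58), (300, 47, 55), (306, 44, 54), (312, 39, 48), (318, 41, 46), (324, 44, 48), (330, 39, 43), (336, 49, 57), (342, 52, 61), (348, 70, 78), (354, 112, 125), (360, 42, 43), (366, 42, 40), (372, 46, 50), (378, 42, 43), (384, 48, 48), (390, 45, 43), (396, 44, 43)]
310 [(240, 119, 219), (246, 115, 217), (252, 112, 216), (258, 115, 208), (264, 168, 213), (270, 167, 191), (276, 55, 73), (282, 48, 66), (288, 49, 65), (294, 47, 54), (300, 49, 57), (306, 42, 52), (312, 48, 54), (318, 41, 50), (324, 40, 42), (330, 53, 59), (336, 56, 62), (342, 54, 57), (348, 69, 74), (354, 126, 140), (360, 45, 47), (366, 45, 46), (372, 46, 44)
[... 227 characters left out ...]
03, 223), (300, 197, 219), (306, 205, 227), (312, 214, 239), (318, 216, 241), (324, 214, 240), (330, 210, 238), (336, 120, 147), (342, 42, 44), (348, 61, 67), (354, 85, 92), (360, 52, 52), (366, 44, 47), (372, 45, 46), (378, 47, 43), (384, 47, 45), (390, 40, 44), (396, 45, 47)]
330 [(240, 102, 197), (246, 101, 194), (252, 100, 192), (258, 104, 186), (264, 150, 188), (270, 144, 164), (276, 74, 90), (282, 73, 88), (288, 75, 90), (294, 75, 87), (300, 72, 84), (306, 58, 67), (312, 41, 48), (318, 41, 48), (324, 48, 53), (330, 46, 49), (336, 44, 50), (342, 41, 46), (348, 65, 67), (354, 83, 90), (360, 45, 45), (366, 46, 48), (372, 49, 47), (378, 46, 44), (384, 43, 42), (390, 44, 43), (396, 42, 43)]
```

Emit:
carry_out(motion=[[0, 0, 0, -2, 0, 50, 1], [0, 0, 0, -2, 0, 90, 1], [0, 0, 0, -2, 0, 112, 1], [0, 0, 0, -2, 0, 112, 1]])

```text
clock: 12.2
position: [473.7, -219.9, 38.7]
ee_rot: [0.722, 0.692, -0.001, -0.002]
contact_force: [1.1, 0.3, 0.6]
gripper_width: 85.2
grasp_force: 0.0
```

Emit:
carry_out(motion=[[0, 0, 0, 0, 0, 0, 0.5], [0, 0, 0, 0, 0, 0, 0], [0, 0, 0, 0, 0, 0, -0.5], [0, 0, 0, 0, 0, 0, -0.5]])

```text
clock: 12.7
position: [474.7, -220.1, 42.0]
ee_rot: [0.722, 0.692, 0.0, 0.0]
contact_force: [-2.5, 0.7, 5.8]
gripper_width: 54.9
grasp_force: 64.6
```

```bash
python3 -c "
from h import *
rep()"
```

```text
t 12.7 tcp [ 474.7 -220.1   42. ] nose [480.9 -69.3  44.7] X [ 0.041  0.999 -0.   ] yaw -2.36 F [-2.5  0.7  5.8] T [ 0.2   0.94 -0.01] w 54.9 g 64.5833856984973
```

Emit:
carry_out(motion=[[0, 0, 0, 0, 0, -30, -0.5], [0, 0, 0, 0, 0, -80, -0.5], [0, 0, 0, 0, 0, -130, -0.5], [0, 0, 0, 0, 0, -165, -0.5], [0, 0, 0, 0, 0, -165, -0.5]])

```text
clock: 13.32
position: [476.5, -220.3, 208.9]
ee_rot: [0.722, 0.692, 0.003, 0.003]
contact_force: [-0.9, 0.6, -3.4]
gripper_width: 54.7
grasp_force: 65.2
```

```bash
python3 -c "
from h import *
im=snap('wrist','w10'); g=im['color'].astype(int)
rep()
for u in (300,320): print(u,[(v,int(g[v,u,0]),int(g[v,u,2])) for v in range(180,400,7)])
plan([(650.1,-59.6,200,174.66)],ang=.78)
"
```

```text
t 13.38 tcp [ 475.  -219.8  206.3] nose [481.3 -68.9 209.2] X [0.042 0.999 0.001] yaw -2.41 F [-0.4  0.8 -3.3] T [ 0.03  0.08 -0.04] w 54.8 g 65.18043853808194
300 [(180, 75, 138), (187, 88, 151), (194, 95, 168), (201, 123, 221), (208, 122, 221), (215, 123, 221), (222, 120, 220), (229, 120, 220), (236, 122, 221), (243, 119, 220), (250, 122, 221), (257, 120, 220), (264, 118, 219), (271, 120, 221), (278, 118, 219), (285, 121, 220), (292, 119, 219), (299, 119, 218), (306, 113, 215), (313, 118, 217), (320, 114, 216), (327, 116, 216), (334, 114, 214), (341, 115, 215), (348, 110, 211), (355, 86, 151), (362, 49, 60), (369, 57, 64), (376, 49, 56), (383, 47, 49), (390, 47, 52), (397, 48, 48)]
320 [(180, 221, 237), (187, 87, 150), (194, 88, 157), (201, 117, 217), (208, 117, 216), (215, 114, 215), (222, 118, 216), (229, 115, 214), (236, 117, 215), (243, 113, 214), (250, 116, 214), (257, 114, 214), (264, 115, 214), (271, 116, 214), (278, 111, 213), (285, 115, 214), (292, 111, 211), (299, 110, 210), (306, 112, 212), (313, 108, 206), (320, 107, 207), (327, 110, 207), (334, 109, 207), (341, 110, 205), (348, 109, 204), (355, 105, 203), (362, 52, 62), (369, 48, 58), (376, 48, 55), (383, 47, 52), (390, 48, 53), (397, 48, 49)]
t 13.375 p [ 475.  -219.8  206.3] yaw -2.41 z [ 0.003  0.001 -1.   ] F [-0.4  0.8 -3.3] w 54.8
  turn z -0.773 shift 41.8 42.1 1.6
  turn z -0.773 shift 0.6 59.3 1.6
  turn z -0.773 shift -41.0 42.9 1.6
  turn z -0.773 shift -59.3 2.1 1.6
```

Emit:
carry_out(motion=[[0, 0, -0.773, 42, 42, 2, -0.5], [0, 0, -0.773, 42, 42, 2, -0.5], [0, 0, -0.773, 42, 42, 2, -0.5], [0, 0, -0.773, 42, 42, 2, -0.5], [0, 0, -0.773, 42, 42, 2, -0.5]])

```text
clock: 14.0
position: [517.5, -179.5, 201.1]
ee_rot: [0.408, 0.913, -0.0, -0.002]
contact_force: [-0.1, 0.1, -2.3]
gripper_width: 54.5
grasp_force: 65.3
```

Emit:
carry_out(motion=[[0, 0, -0.773, 1, 59, 2, -0.5], [0, 0, -0.773, 1, 59, 2, -0.5], [0, 0, -0.773, 1, 59, 2, -0.5], [0, 0, -0.773, 1, 59, 2, -0.5], [0, 0, -0.773, 1, 59, 2, -0.5]])

```text
clock: 14.62
position: [561.2, -139.6, 200.1]
ee_rot: [0.035, 0.999, 0.0, -0.001]
contact_force: [-0.6, 0.0, -3.7]
gripper_width: 54.6
grasp_force: 65.8
```

Emit:
carry_out(motion=[[0, 0, -0.773, -41, 43, 2, -0.5], [0, 0, -0.773, -41, 43, 2, -0.5], [0, 0, -0.773, -41, 43, 2, -0.5], [0, 0, -0.773, -41, 43, 2, -0.5], [0, 0, -0.773, -41, 43, 2, -0.5]])

```text
clock: 15.25
position: [605.3, -99.5, 198.6]
ee_rot: [-0.344, 0.939, 0.0, -0.001]
contact_force: [-0.8, -0.6, -2.7]
gripper_width: 54.3
grasp_force: 65.9
```

Emit:
carry_out(motion=[[0, 0, -0.773, -59, 2, 2, -0.5], [0, 0, -0.773, -59, 2, 2, -0.5], [0, 0, -0.773, -59, 2, 2, -0.5], [0, 0, -0.773, -59, 2, 2, -0.5], [0, 0, -0.773, -59, 2, 2, -0.5]])

```text
clock: 15.88
position: [649.1, -59.7, 196.9]
ee_rot: [-0.672, 0.74, 0.0, -0.0]
contact_force: [0.6, -0.2, -2.7]
gripper_width: 54.4
grasp_force: 65.9
```

```bash
python3 -c "
from h import *
im=snap('wrist','w11'); t=snap('top','t11'); snap('scene','s11')
rep(82,0)
plan([(650.1,-59.6,150,174.66)])
h=-1.664;c,s=np.cos(h),np.sin(h)
P=np.array([(-49,22.5,116),(-49,-22.5,116),(-97,12.5,116),(-97,-12.5,116),(-109,38,10),(87,0,90),(109,38,10),(109,-38,10)]);W=np.c_[653.2+c*P[:,0]-s*P[:,1],-26.7+s*P[:,0]+c*P[:,1],P[:,2]]
print(w2px(im,W).round(0).tolist())
"
```

```text
t 16.02 tcp [649.1 -59.7 197.2] nose [ 641.4 -141.4  197.2] X [-0.095 -0.995  0.   ] yaw 174.55 F [ 0.1 -0.9 -2.1] T [-0.04 -0.02  0.05] w 55.2 g 65.93528256285936
t 16.025 p [649.1 -59.7 197.2] yaw 174.55 z [-0.  0. -1.] F [ 0.1 -0.9 -2.1] w 55.2
  turn z -0.002 shift -0.2 -0.9 47.2
[[291.0, 320.0], [349.0, 320.0], [305.0, 371.0], [336.0, 371.0], [287.0, 307.0], [320.0, 139.0], [280.0, 108.0], [360.0, 108.0]]
```

```bash
python3 -c "
from h import *
w=dict(np.load('pics/w11.npz'));s=dict(np.load('pics/s11.npz'));t=dict(np.load('pics/t11.npz'))
h=-1.664;c,sn=np.cos(h),np.sin(h)
L=lambda P:np.c_[653.2+c*P[:,0]-sn*P[:,1],-26.7+sn*P[:,0]+c*P[:,1],P[:,2]]
def ov(im):
    o=im['color'].copy()
    for Q in ([(-109,38,10),(109,38,10),(109,-38,10),(-109,-38,10)],[(-107,22.5,116),(-49,22.5,116),(-49,-22.5,116),(-107,-22.5,116)],[(87,0,56),(87,0,90)]):
        q=w2px(im,L(np.array(Q,float))); cv2.polylines(o,[np.round(q*16).astype(int)],True,(255,0,255),1,cv2.LINE_AA,4)
    return o
a=ov(w)[80:400,220:420]; b=ov(s)[150:310,240:400]; d=ov(t)[110:200,280:400]
r=lambda x,W,H:cv2.resize(x,(W,H),interpolation=cv2.INTER_CUBIC)
cv2.imwrite('pics/v.png',np.hstack([r(a,375,600),np.vstack([r(b,425,340),r(d,425,260)])]))
"
```

```text
(no output)
```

View pics/v.png

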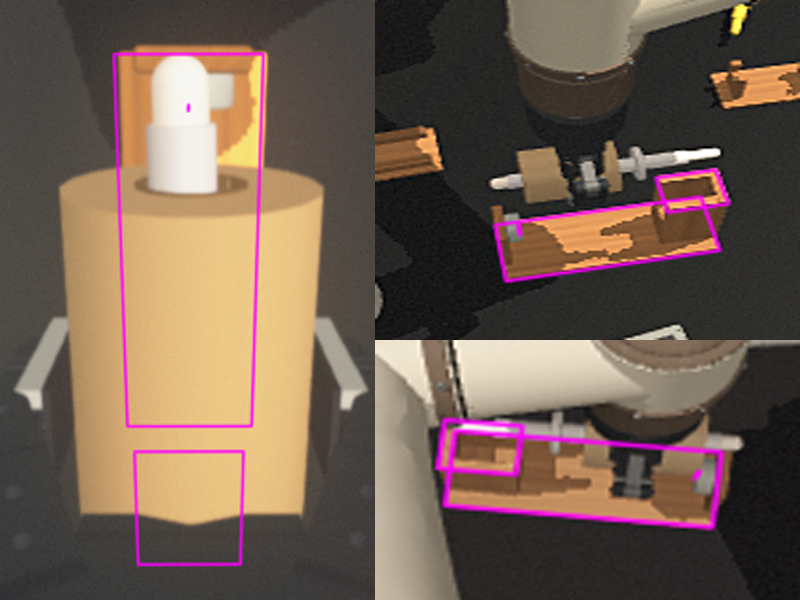

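Emit:
carry_out(motion=[[0, 0, 0, 0, 2, 40, -0.5], [0, 0, 0, 0, 2, 70, -0.5], [0, 0, 0, 0, 2, 93, -0.5], [0, 0, 0, 0, 2, 93, -0.5], [0, 0, 0, 0, 2, 93, -0.5]])

```text
clock: 16.65
position: [648.2, -59.5, 105.6]
ee_rot: [-0.674, 0.739, -0.001, 0.001]
contact_force: [0.6, -0.4, -2.0]
gripper_width: 54.9
grasp_force: 65.9
```

```bash
cat >> h.py <<'E'
def hol():
    s=read_state(); p=s['position']; h=-1.664; d=p[:2]-[653.2,-26.7]; e=np.array([np.cos(h),np.sin(h)]); F=s['contact_force']
    print('t',round(s['clock'],2),'hx',round(d@e,1),'hy',round(d@[-e[1],e[0]],1),'z',p[2].round(1),'yaw',np.degrees(toolyaw(s)).round(2),'F along',round(F[:2]@e,1),'lat',round(F[:2]@[-e[1],e[0]],1),'z',F[2].round(1),'T',s['wrist_torque'].round(2),'w',round(s['gripper_width'],1))
E
python3 -c "
from h import *
hol()"
```

```text
t 16.65 hx 33.1 hy -1.9 z 105.6 yaw 174.74 F along 0.4 lat 0.6 z -2.0 T [-0.    0.03  0.02] w 54.9
```

Emit:
carry_out(motion=[[0, 0, 0, -6, 0, 0, -0.5], [0, 0, 0, -12, 0, 0, -0.5], [0, 0, 0, -18, 0, 0, -0.5], [0, 0, 0, -18, 0, 0, -0.5], [0, 0, 0, -18, 0, 0, -0.5]])

```text
clock: 17.27
position: [648.9, -41.3, 104.4]
ee_rot: [-0.674, 0.738, 0.0, 0.0]
contact_force: [-0.6, 0.1, -3.0]
gripper_width: 54.6
grasp_force: 65.9
```

```bash
python3 -c "
from h import *
hol()"
```

```text
t 17.27 hx 15.0 hy -2.9 z 104.4 yaw 174.8 F along -0.1 lat -0.6 z -3.0 T [-0.01 -0.04  0.01] w 54.6
```

Emit:
carry_out(motion=[[0, 0, 0, -2, 0, 0, -0.5], [0, 0, 0, -5, 0, 0, -0.5], [0, 0, 0, -7, 0, 0, -0.5], [0, 0, 0, -7, 0, 0, -0.5], [0, 0, 0, -7, 0, 0, -0.5]])

```text
clock: 17.9
position: [649.4, -34.9, 104.4]
ee_rot: [-0.674, 0.739, 0.0, -0.0]
contact_force: [0.2, -2.9, -3.4]
gripper_width: 54.8
grasp_force: 65.9
```

```bash
python3 -c "
from h import *
hol(); snap('scene','s12'); hol()"
```

```text
t 17.9 hx 8.5 hy -3.0 z 104.4 yaw 174.77 F along 2.8 lat 0.5 z -3.4 T [-0.94  0.08 -0.  ] w 54.8
t 17.95 hx 8.5 hy -3.0 z 104.3 yaw 174.77 F along 2.5 lat -0.8 z -2.5 T [-0.93  0.07  0.01] w 54.8
```

Emit:
carry_out(motion=[[0, 0, 0, -4, 0, 0, -0.5], [0, 0, 0, -8, 0, 0, -0.5], [0, 0, 0, -11, 0, 0, -0.5], [0, 0, 0, -11, 0, 0, -0.5]])

```text
clock: 18.45
position: [650.3, -24.1, 104.4]
ee_rot: [-0.674, 0.738, -0.0, -0.001]
contact_force: [-0.1, -7.6, -2.2]
gripper_width: 54.9
grasp_force: 65.9
```

```bash
python3 -c "
from h import *
hol(); snap('scene','s13'); hol()"
```

```text
t 18.45 hx -2.3 hy -3.1 z 104.4 yaw 174.8 F along 7.6 lat 0.6 z -2.2 T [-1.97  0.06  0.02] w 54.9
t 18.5 hx -2.2 hy -3.1 z 104.4 yaw 174.8 F along 7.0 lat 0.9 z -2.4 T [-1.96  0.03 -0.01] w 54.7
```

Emit:
carry_out(motion=[[0, 0, 0, -2, 0, 0, -0.5], [0, 0, 0, -4, 0, 0, -0.5], [0, 0, 0, -5, 0, 0, -0.5], [0, 0, 0, -5, 0, 0, -0.5]])

```text
clock: 19.0
position: [650.7, -19.9, 104.4]
ee_rot: [-0.674, 0.739, -0.0, -0.001]
contact_force: [0.1, -8.2, -2.9]
gripper_width: 54.8
grasp_force: 65.9
```

```bash
python3 -c "
from h import *
hol(); snap('scene','s14');snap('top','t14'); hol()"
```

```text
t 19.0 hx -6.6 hy -3.2 z 104.4 yaw 174.77 F along 8.2 lat 0.9 z -2.9 T [-2.36  0.08 -0.01] w 54.8
t 19.1 hx -6.5 hy -3.2 z 104.4 yaw 174.77 F along 8.2 lat 0.3 z -2.8 T [-2.35  0.09  0.05] w 54.6
```

Emit:
carry_out(motion=[[0, 0, 0, -0.5, 0, 5, -0.5], [0, 0, 0, -0.5, 0, 10, -0.5], [0, 0, 0, -0.5, 0, 15, -0.5], [0, 0, 0, -0.5, 0, 15, -0.5]])

```text
clock: 19.6
position: [651.2, -19.4, 89.8]
ee_rot: [-0.674, 0.739, -0.001, -0.001]
contact_force: [0.8, -8.5, -2.2]
gripper_width: 54.3
grasp_force: 66.1
```

```bash
python3 -c "
from h import *
hol()"
```

```text
t 19.6 hx -7.1 hy -2.7 z 89.8 yaw 174.76 F along 8.4 lat 1.6 z -2.2 T [-2.43 -0.03 -0.07] w 54.3
```

Emit:
carry_out(motion=[[0, 0, 0, 0, 0, 5, -0.5], [0, 0, 0, 0, 0, 10, -0.5], [0, 0, 0, 0, 0, 15, -0.5], [0, 0, 0, 0, 0, 15, -0.5]])

```text
clock: 20.1
position: [651.2, -19.4, 74.8]
ee_rot: [-0.674, 0.739, -0.001, -0.0]
contact_force: [0.3, -8.4, -2.3]
gripper_width: 54.5
grasp_force: 66.1
```

```bash
python3 -c "
from h import *
hol(); snap('scene','s15');snap('top','t15');hol()"
```

```text
t 20.1 hx -7.1 hy -2.6 z 74.8 yaw 174.76 F along 8.4 lat 1.1 z -2.3 T [-2.38 -0.13 -0.14] w 54.5
t 20.2 hx -7.1 hy -2.7 z 74.7 yaw 174.75 F along 9.1 lat 2.1 z -2.2 T [-2.49 -0.15 -0.19] w 54.3
```

Emit:
carry_out(motion=[[0, 0, 0, 2, -1, 0, -0.5], [0, 0, 0, 5, -1, 0, -0.5], [0, 0, 0, 8, -1, 0, -0.5], [0, 0, 0, 8, -1, 0, -0.5]])

```text
clock: 20.7
position: [650.9, -26.9, 74.4]
ee_rot: [-0.674, 0.739, 0.0, -0.001]
contact_force: [-0.2, -6.4, -2.8]
gripper_width: 55.1
grasp_force: 66.0
```

```bash
python3 -c "
from h import *
hol()"
```

```text
t 20.7 hx 0.4 hy -2.3 z 74.4 yaw 174.77 F along 6.4 lat 0.4 z -2.8 T [-1.6   0.31  0.02] w 55.1
```

Emit:
carry_out(motion=[[0, 0, 0, 2, 0, 0, -0.5], [0, 0, 0, 5, 0, 0, -0.5], [0, 0, 0, 7, 0, 0, -0.5], [0, 0, 0, 7, 0, 0, -0.5]])

```text
clock: 21.2
position: [650.7, -32.8, 74.4]
ee_rot: [-0.674, 0.739, 0.0, 0.0]
contact_force: [-0.7, -2.7, -2.2]
gripper_width: 54.7
grasp_force: 66.0
```

```bash
python3 -c "
from h import *
hol()"
```

```text
t 21.2 hx 6.3 hy -1.9 z 74.4 yaw 174.79 F along 2.8 lat -0.4 z -2.2 T [-0.81  0.24 -0.02] w 54.7
```

Emit:
carry_out(motion=[[0, 0, 0, 1.5, 0, 0, -0.5], [0, 0, 0, 3, 0, 0, -0.5], [0, 0, 0, 3, 0, 0, -0.5]])

```text
clock: 21.58
position: [650.7, -35.6, 74.4]
ee_rot: [-0.674, 0.738, -0.0, 0.0]
contact_force: [0.5, -0.1, -3.0]
gripper_width: 54.8
grasp_force: 66.0
```

```bash
python3 -c "
from h import *
hol(); im=snap('wrist','w16'); snap('top','t16'); hol()"
```

```text
t 21.57 hx 9.1 hy -1.6 z 74.4 yaw 174.8 F along 0.0 lat 0.5 z -3.0 T [ 0.27 -0.06  0.01] w 54.8
t 21.68 hx 9.3 hy -1.7 z 74.4 yaw 174.79 F along -0.8 lat -0.2 z -3.1 T [ 0.33 -0.09 -0.01] w 54.4
```

Emit:
carry_out(motion=[[0, 0, 0, -0.5, 0, 3, -0.5], [0, 0, 0, -0.5, 0, 6, -0.5], [0, 0, 0, -0.5, 0, 8.5, -0.5], [0, 0, 0, -0.5, 0, 8.5, -0.5]])

```text
clock: 22.18
position: [650.7, -35.7, 65.9]
ee_rot: [-0.674, 0.739, -0.0, 0.0]
contact_force: [1.2, -0.8, -0.9]
gripper_width: 54.7
grasp_force: 66.2
```

```bash
python3 -c "
from h import *
hol()"
```

```text
t 22.18 hx 9.2 hy -1.7 z 65.9 yaw 174.79 F along 0.7 lat 1.3 z -0.9 T [-0.03 -0.13  0.05] w 54.7
```

Emit:
carry_out(motion=[[0, 0, 0, 0, 0, 1.5, -0.5], [0, 0, 0, 0, 0, 1.5, -0.5], [0, 0, 0, 0, 0, 1.5, 0.7], [0, 0, 0, 0, 0, 1.5, 1], [0, 0, 0, 0, 0, 1.5, 1]])

```text
clock: 22.8
position: [650.4, -35.6, 64.4]
ee_rot: [-0.674, 0.739, 0.0, -0.0]
contact_force: [0.3, -0.4, -0.6]
gripper_width: 85.9
grasp_force: 0.0
```

Emit:
carry_out(motion=[[0, 0, 0, 0, 0, 0, 1], [0, 0, 0, 0, 0, -30, 1], [0, 0, 0, 0, 0, -70, 1], [0, 0, 0, 0, 0, -120, 1], [0, 0, 0, 0, 0, -120, 1]])

```text
clock: 23.42
position: [653.1, -35.5, 190.0]
ee_rot: [-0.674, 0.738, -0.003, 0.004]
contact_force: [-0.0, 0.2, 0.3]
gripper_width: 85.4
grasp_force: 0.0
```

Run:
```python
from h import *
im=snap('wrist','w17'); g=im['color'].astype(int); hol(); snap('scene','s17')
h=-1.664;c,s=np.cos(h),np.sin(h)
P=np.array([(-27,0,88),(-33,0,88),(87,0,90),(87,0,74),(85,0,74),(53,0,95),(-27,0,95),(-27,18,70),(-27,-18,70)]);W=np.c_[653.2+c*P[:,0]-s*P[:,1],-26.7+s*P[:,0]+c*P[:,1],P[:,2]]
print(w2px(im,W).round(1).tolist())
for u in (310,321,332): print(u,[(v,int(g[v,u,0]),int(g[v,u,2])) for v in range(90,380,5)])
```

```text
t 23.48 hx 8.9 hy -1.0 z 186.9 yaw 174.79 F along -0.1 lat 0.1 z -0.2 T [-0.01  0.03 -0.02] w 85.8
[[323.7, 253.5], [323.7, 260.3], [324.7, 103.1], [324.7, 103.7], [324.7, 106.5], [324.4, 153.7], [323.7, 257.4], [302.6, 244.2], [344.9, 244.5]]
310 [(90, 152, 173), (95, 156, 177), (100, 158, 178), (105, 87, 211), (110, 84, 214), (115, 84, 214), (120, 86, 214), (125, 85, 217), (130, 85, 215), (135, 84, 216), (140, 80, 215), (145, 108, 195), (150, 116, 217), (155, 118, 218), (160, 117, 218), (165, 122, 221), (170, 118, 219), (175, 120, 220), (180, 124, 222), (185, 119, 220), (190, 124, 221), (195, 123, 222), (200, 124, 223), (205, 123, 222), (210, 122, 222), (215, 123, 222), (220, 123, 223), (225, 126, 225), (230, 127, 224), (235, 130, 226), (240, 128, 226), (245, 159, 246), (250, 197, 247), (255, 218, 242), (260, 86, 190), (265, 88, 195), (270, 90, 203), (275, 92, 208), (280, 90, 209), (285, 89, 206), (290, 91, 206), (295, 91, 207), (300, 91, 220), (305, 89, 218), (310, 87, 213), (315, 82, 210), (320, 86, 211), (325, 79, 204), (330, 80, 207), (335, 82, 206), (340, 80, 202), (345, 76, 1
[... 1345 characters left out ...]
, (170, 139, 239), (175, 140, 239), (180, 140, 239), (185, 142, 239), (190, 138, 239), (195, 141, 239), (200, 140, 239), (205, 139, 240), (210, 142, 240), (215, 142, 240), (220, 142, 240), (225, 141, 240), (230, 144, 240), (235, 142, 240), (240, 143, 240), (245, 146, 241), (250, 147, 241), (255, 247, 247), (260, 247, 247), (265, 247, 247), (270, 247, 247), (275, 247, 247), (280, 247, 247), (285, 247, 247), (290, 247, 247), (295, 247, 247), (300, 219, 245), (305, 217, 245), (310, 217, 244), (315, 102, 185), (320, 79, 169), (325, 75, 166), (330, 77, 168), (335, 74, 166), (340, 67, 160), (345, 69, 161), (350, 72, 174), (355, 108, 247), (360, 67, 88), (365, 62, 82), (370, 63, 82), (375, 60, 78)]
```

Run:
```python
from h import *
h=-1.664;c,s=np.cos(h),np.sin(h)
L=lambda P:(lambda P:np.c_[653.2+c*P[:,0]-s*P[:,1],-26.7+s*P[:,0]+c*P[:,1],P[:,2]])(np.array(P,float))
w=dict(np.load('pics/w17.npz')); print('w',w2px(w,L([(-97,0,70),(-67,0,77),(-73,0,77)])).round(1).tolist())
for k in(0,1):
    im=snap('scene','s18%d'%k); g=im['color'].astype(int)
    for X in(60,68,76,-40):
        q=w2px(im,L([(X,0,70),(X,0,60)])); u=int(round(q[0,0]))
        print(X,q.round(1).tolist(),[(v,int(g[v,u,0]),int(g[v,u,2])) for v in range(int(q[0,1])-9,int(q[0,1])+9)] if k==0 else '')
print(np.abs(np.load('pics/s180.npz')['color'].astype(int)-np.load('pics/s181.npz')['color'])[180:300,240:400].mean(), np.abs(np.load('pics/s17.npz')['color'].astype(int)-np.load('pics/s181.npz')['color'])[205:290,280:370].mean())
```

```text
w [[323.3, 315.1], [323.4, 290.3], [323.4, 296.4]]
60 [[304.4, 256.2], [304.4, 257.8]] [(247, 36, 42), (248, 38, 43), (249, 35, 35), (250, 37, 37), (251, 30, 54), (252, 100, 162), (253, 184, 198), (254, 171, 190), (255, 162, 177), (256, 150, 162), (257, 144, 150), (258, 76, 120), (259, 47, 139), (260, 54, 143), (261, 58, 140), (262, 53, 134), (263, 52, 132), (264, 57, 143)]
68 [[301.3, 256.8], [301.4, 258.3]] [(247, 42, 43), (248, 37, 40), (249, 40, 38), (250, 36, 34), (251, 35, 27), (252, 38, 131), (253, 152, 179), (254, 174, 190), (255, 163, 182), (256, 155, 171), (257, 146, 157), (258, 135, 138), (259, 38, 129), (260, 53, 142), (261, 57, 145), (262, 58, 137), (263, 56, 134), (264, 53, 138)]
76 [[298.1, 257.3], [298.3, 258.9]] [(248, 36, 41), (249, 37, 42), (250, 42, 40), (251, 36, 29), (252, 41, 77), (253, 100, 161), (254, 186, 203), (255, 170, 186), (256, 162, 177), (257, 151, 163), (258, 140, 147), (259, 81, 125), (260, 48, 139), (261, 53, 141), (262, 55, 138), (263, 54, 135), (264, 55, 133), (265, 58, 142)]
-40 [[342.6, 249.6], [342.4, 251.2]] [(240, 41, 43), (241, 41, 38), (242, 39, 38), (243, 42, 38), (244, 25, 15), (245, 80, 183), (246, 255, 255), (247, 255, 255), (248, 253, 255), (249, 225, 241), (250, 165, 181), (251, 62, 111), (252, 37, 130), (253, 46, 138), (254, 47, 138), (255, 52, 133), (256, 49, 127), (257, 50, 129)]
60 [[304.4, 256.2], [304.4, 257.8]] 
68 [[301.3, 256.8], [301.4, 258.3]] 
76 [[298.1, 257.3], [298.3, 258.9]] 
-40 [[342.6, 249.6], [342.4, 251.2]] 
2.9244444444444446 3.0590849673202616
```

```bash
python3 -c "
from bench import *
print(job_done())"
```

```text
the job is handed in; nothing more can be done
None
```

The roll is threaded on the spindle and the job is handed in. The forces and the last camera readings show the spindle seated in both ends of the holder with the roll hanging on it. The gripper is clear, nothing came near the mug, mouse or jar, and the judge gave no verdict.

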